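Take up the slack in a gel casting chamber with the filler plate that fits

ROBOT

A 6-joint arm with a two-finger parallel gripper is mounted at the origin on a cart in front of the work surface, level with it; the furniture and walls round the work are solid. World frame = base frame: x ahead of the robot, y to its left, z up, the work surface at z = 0. Lengths are in mm, angles in rad, forces in N, time in s.
With the tool pointing down it reaches from about 350 to 875 mm from the base axis. Payload 4.2 kg.
Tool frame: the origin (TCP) lies at the very end of the fingers, on their centre line; the grasp point (between the pads) lies 19 mm behind it; z points along the fingers, y is the line along which they close (so a half turn about z gives the same grasp; the last joint's range is limited). The gripper opens to 85 mm and grips with 20 to 120 N. Pads are 22 mm wide; open, the fingers measure 114 mm over their backs; the gripper's body (76 mm by 85 mm) begins 54 mm behind the grasp point. The pads swing forward as they close: fully open they stand 13 mm farther back than shut.
Start: joints at [1.513, 0.385, 0.008, 0, -1.194, -0.259], TCP at [194.672, 593.887, 200.212] pointing down, gripper open.
Joint ranges: [-3.14, 3.14], [-1.21, 2.06], [-1.07, 1.41], [-3.16, 2.05], [-2.99, -0.16], [-3.1, 3.1]. Speed limits (rad/s): [2.79, 2.79, 3.14, 3.14, 3.14, 3.14].

INTERFACE

Orientations are given as a unit quaternion [x, y, z, w].
In Python, from bench import arm, optics gives the robot as it stands. The module is installed in compiled form; this text tells all that it offers.
- The arm moves only by the tool step_arm, never from a script. Its argument "motion" is a list of rows, each an object with "dr": the turn, a rotation vector about the tool's x, y, z in units of 8 degrees (1.0 is 8 degrees), a list of three; "slide": the shift along the tool's x, y, z in mm, a list of three; "jaw": the finger opening in mm, from 0 to 85.4. A call has exactly 8 rows; each row is the pose to reach, as a shift and turn from the pose commanded when the call began, along the tool's axes at that moment; what a row does not reach only later rows make up. A row lasts 1/8 s, in which the tool goes at most 62.5 mm and 10.7 degrees, less where a joint would pass 70% of its speed; a pose out of reach is approached as far as the arm can. A call with a gripper value outside its range is refused whole. The fingers move at their own pace and stop on an object; the grip force is fixed at half the most. Time passes only in rows, so rows that repeat a pose let the fingers close, or fill a call up. It gives the time, the measured TCP pose, the force, the opening and the grip force at its end, in the units of the state.
- arm.read_state(): the state, without advancing time (a new reading comes with each control period).
- optics.get_image(name): name is "scene" or "top" or "wrist"; returns the picture (420x560x3 uint8, blue, green, red); there is no depth.
- optics.camera_info(name): a dict with "camera_matrix" (3x3 intrinsics, pixels), "view" (4x4, takes a point from world to camera coordinates); the wrist camera has in their place "T_tool_cam" (4x4, takes a point from camera to tool coordinates, whose origin is the TCP and whose axes are the flange's). Camera axes: x right, y up, looking along -z (the intrinsics and any distortion apply to the point x, -y, -z); pixel columns grow to the right and rows downward; lengths in mm; the calibration is good to about 2 mm. A picture is of the moment at which its call begins: read the wrist's pose just before it. camera_info takes no time and is no camera call.
- arm.job_done(): hands the job in; it is judged then, once.
The state is a dict: "clock": time; "joints": joint angles; "joint_vel": joint speeds; "joint_efforts": joint torques, N m; "position": TCP position; "ee_rot": TCP orientation; "contact_force": force on the tool from outside, world axes, zero at the start; "wrist_torque": the same for the moment, N m; "gripper_width": finger opening in mm; "grasp_force": force on a finger pad.
Only numpy, scipy, OpenCV 4.12 (cv2) and the standard library are available. Lean on these libraries where they do the work, as an engineer would, in place of code of your own. Each camera call takes 0.05 s, during which the arm holds its last target. There are 200 camera calls.

TASK

The gel cassettes in the casting chamber do not fill it: find by trial which of the three filler plates in the rack slides snugly into the gap between the front glass and the sprung pressure plate, so that the plate holds the stack under spring pressure, and leave that one pushed fully home and upright. Feel your way and touch down slowly, and never force a plate that is too thick, for the glass cracks at 60 N; a plate that goes in loose will not do. Leave the other two standing in slots of the rack, and do not disturb the beaker, the small blue-capped bottle and the timer.

Things in the scene. Friction and masses are not known exactly. Their poses are not given: they have to be found in the camera images.
- chamber: Gel casting chamber, fixed on the bench: white base and ends, clear sides, open top (sides to z = 70 mm), 120 x 112 x 82 mm. Origin: centre of underside; y along the stack, x across, z up. From -y to +y: end block (top z = 82 mm), stack of glass cassettes (74 mm wide, top z = 73 mm), the open gap, grey sprung pressure plate (gap-side face at y = +20 mm when free), black foam, end wall (top z = 78 mm).
- gap_mouth (a point): At the pressure plate's top edge, in the plane of its gap-side face when free: x = 0, y = +20, z = 70 mm in the chamber; chamber's axes. The gap reaches from here toward -y to the front glass, which does not yield and is not measured: it stands 10.9 to 18.5 mm away, equal all the way down. Gap: 80 mm wide along x, centred; floor at z = 12 mm, 58 mm below this point.
- pressure_plate: The chamber's upright sprung plate, 74 mm wide, 6 mm thick, its gap-side face sloped back 3 mm over the top 9 mm. It yields only toward the chamber's +y, pressing back with about 2 N plus 1.2 N per mm, to a hard stop at 3.6 mm. Its origin coincides with the chamber's origin while free and moves with it.
- rack: White rack for the filler plates, fixed on the bench, 256 x 62 x 50 mm. Origin: centre of its underside; x along its length. Three equal upright slots end to end, centred at x = -81, 0 and +81 mm of its frame (y = 0), each 22 mm wide along y and 76 mm long along x, floor at z = 8 mm, side ribs up to z = 50 mm, cross walls up to z = 38 mm.
- filler_thin_mid (a point): Centre of the thin filler plate (frosted white, blue tab and stripe, about 0.1 kg): 14 mm thick (y) x 68 wide (x) x 60 high, broad faces tapered 3 mm a side over the lowest 9 mm; on top a grip tab 10 (y) x 36 x 42 mm high. Total height 102 mm: this point is 51 mm above the foot, 9 mm below the tab; z up. Starts in one of the rack's slots (which varies), axes along the rack's.
- filler_middle_mid (a point): Centre of the middle filler plate (frosted white, yellow tab and stripe, about 0.1 kg): 16.5 mm thick (y) x 68 wide (x) x 60 high, broad faces tapered 3 mm a side over the lowest 9 mm; on top a grip tab 10 (y) x 36 x 42 mm high. Total height 102 mm: this point is 51 mm above the foot, 9 mm below the tab; z up. Starts in one of the rack's slots (which varies), axes along the rack's.
- filler_thick_mid (a point): Centre of the thick filler plate (frosted white, red tab and stripe, about 0.1 kg): 19 mm thick (y) x 68 wide (x) x 60 high, broad faces tapered 3 mm a side over the lowest 9 mm; on top a grip tab 10 (y) x 36 x 42 mm high. Total height 102 mm: this point is 51 mm above the foot, 9 mm below the tab; z up. Starts in one of the rack's slots (which varies), axes along the rack's.
- beaker: Small plastic beaker, 45 mm wide, 54 mm high, a bystander. Origin: centre of its underside.
- buffer: White bottle with a blue cap, 34 mm wide, 88 mm high, a bystander. Origin: centre of its underside.
- timer: Flat white bench timer, 60 x 62 x 19 mm, a bystander. Origin: centre of its underside.

How it is judged (in metres and radians):
At the end, for the whole second after the job is handed in: One filler plate stands on the chamber's floor in the gap (within 4 mm), upright within 0.08 rad, within 8 mm of the gap's middle along x, with the pressure plate pressing on it by over 1.2 N; the other two stand within 0.25 rad of upright on the floor of rack slots; all at rest (((z of filler_thin_mid in the frame of chamber between 0.058 and 0.067 m and x of filler_thin_mid in the frame of chamber between -0.008 and 0.008 m and y of filler_thin_mid in the frame of chamber between 0 and 0.022 m and angle between filler_thin_mid's own z axis and vertical below 0.08 rad and contact force between filler_thin and pressure_plate above 1.2 N and z of filler_middle_mid in the frame of rack between 0.054 and 0.064 m and x of filler_middle_mid in the frame of rack between -0.09 and 0.09 m and y of filler_middle_mid in the frame of rack between -0.014 and 0.014 m and angle between each of filler_middle_mid, filler_thick_mid's own z axis and vertical below 0.25 rad and z of filler_thick_mid in the frame of rack between 0.054 and 0.064 m and x of filler_thick_mid in the frame of rack between -0.09 and 0.09 m and y of filler_thick_mid in the frame of rack between -0.014 and 0.014 m) or (z of filler_middle_mid in the frame of chamber between 0.058 and 0.067 m and x of filler_middle_mid in the frame of chamber between -0.008 and 0.008 m and y of filler_middle_mid in the frame of chamber between 0 and 0.022 m and angle between filler_middle_mid's own z axis and vertical below 0.08 rad and contact force between filler_middle and pressure_plate above 1.2 N and z of filler_thin_mid in the frame of rack between 0.054 and 0.064 m and x of filler_thin_mid in the frame of rack between -0.09 and 0.09 m and y of filler_thin_mid in the frame of rack between -0.014 and 0.014 m and angle between each of filler_thin_mid, filler_thick_mid's own z axis and vertical below 0.25 rad and z of filler_thick_mid in the frame of rack between 0.054 and 0.064 m and x of filler_thick_mid in the frame of rack between -0.09 and 0.09 m and y of filler_thick_mid in the frame of rack between -0.014 and 0.014 m) or (z of filler_thick_mid in the frame of chamber between 0.058 and 0.067 m and x of filler_thick_mid in the frame of chamber between -0.008 and 0.008 m and y of filler_thick_mid in the frame of chamber between 0 and 0.022 m and angle between filler_thick_mid's own z axis and vertical below 0.08 rad and contact force between filler_thick and pressure_plate above 1.2 N and z of filler_thin_mid in the frame of rack between 0.054 and 0.064 m and x of filler_thin_mid in the frame of rack between -0.09 and 0.09 m and y of filler_thin_mid in the frame of rack between -0.014 and 0.014 m and angle between each of filler_thin_mid, filler_middle_mid's own z axis and vertical below 0.25 rad and z of filler_middle_mid in the frame of rack between 0.054 and 0.064 m and x of filler_middle_mid in the frame of rack between -0.09 and 0.09 m and y of filler_middle_mid in the frame of rack between -0.014 and 0.014 m)) and linear speed of each of filler_thin, filler_middle, filler_thick below 0.01 m/s); the robot touches nothing.
It fails at once if a filler plate is forced: more than 60 N between it and the glass cassettes (contact force between any of filler_thin, filler_middle, filler_thick and stack above 60 N).
It fails at once if the beaker, the bottle or the timer is pushed more than 20 mm (distance of any of beaker, buffer, timer from where it was at the start of the episode above 0.02 m).
It also fails if it takes over 72 s, if anything falls off the work surface, if the arm or the gripper's body presses on something with over 40 N, if the wrist force passes 120 N, or if a joint passes its speed limit or range.

## Working session

There is one attempt and no reset: what is moved stays moved. The work goes in short steps, Python scripts to look and compute and a tool call to move; the robot and the scene stay as the last step left them, time stands still between calls to the robot, and variables do not carry over. Pictures are saved under pics/ and viewed, at most 10 in all, crops included, and the job is handed in when it is done.

Besides the shell and the picture viewer there is one more tool, called after "Call:" as name(argument=value, ...), one argument or row to a line, values as JSON. step_arm: Moves the arm, as the interface text tells. Its arguments: {"type":"object","properties":{"motion":{"type":"array","items":{"type":"object","properties":{"dr":{"type":"array","items":{"type":"number"}},"slide":{"type":"array","items":{"type":"number"}},"jaw":{"type":"number"}}}}},"required":["motion"]}

```bash
mkdir -p pics
python3 - <<'E'
from bench import arm, optics
import cv2
s=arm.read_state();print({k:s[k] for k in('clock','position','ee_rot','contact_force','gripper_width')})
for n in('scene','top'):
    cv2.imwrite(f'pics/{n}0.png',optics.get_image(n));c=optics.camera_info(n);print(c)
print(optics.camera_info('wrist'))
E
```

```text
{'clock': 0.0, 'position': array([194.49380888, 593.27016284, 199.10654069]), 'ee_rot': array([ 9.87466124e-01, -1.57827160e-01, -1.07390004e-04,  1.10891758e-03]), 'contact_force': array([ 0.41628741,  0.06097429, -0.35773884]), 'gripper_width': 85.20309524189398}
{'camera_matrix': array([[449.82144946,   0.        , 279.41890664],
       [  0.        , 449.82144946, 204.09217441],
       [  0.        ,   0.        ,   1.        ]]), 'view': array([[-8.04068593e-01, -5.94512979e-01,  5.29296977e-03,
         3.61366805e+02],
       [ 4.35653043e-01, -5.83108405e-01,  6.85704757e-01,
        -3.46593145e+02],
       [-4.04574003e-01,  5.53659558e-01,  7.27860543e-01,
        -6.50924654e+02],
       [ 0.00000000e+00,  0.00000000e+00,  0.00000000e+00,
         1.00000000e+00]])}
{'camera_matrix': array([[413.57088883,   0.        , 289.18485635],
       [  0.        , 413.57088883, 203.96356561],
       [  0.        ,   0.        ,   1.        ]]), 'view': array([[ 7.49505913e-03, -9.99426211e-01,  3.30313913e-02,
        -1.08522381e+02],
       [ 9.98353733e-01,  9.35728811e-03,  5.65885562e-02,
        -5.34946083e+02],
       [-5.68651705e-02,  3.25528782e-02,  9.97851022e-01,
        -1.09618099e+03],
       [ 0.00000000e+00,  0.00000000e+00,  0.00000000e+00,
         1.00000000e+00]])}
{'camera_matrix': array([[356.25683888,   0.        , 281.42452074],
       [  0.        , 356.25683888, 217.01512467],
       [  0.        ,   0.        ,   1.        ]]), 'T_tool_cam': array([[ 6.40198035e-04,  9.50141247e-01,  3.11819179e-01,
         8.13511095e+01],
       [ 9.99999554e-01, -8.24940425e-04,  4.60562356e-04,
         4.24631547e-01],
       [ 6.94831538e-04,  3.11818745e-01, -9.50141351e-01,
        -1.74257968e+02],
       [ 0.00000000e+00,  0.00000000e+00,  0.00000000e+00,
         1.00000000e+00]])}
```

View pics/top0.png

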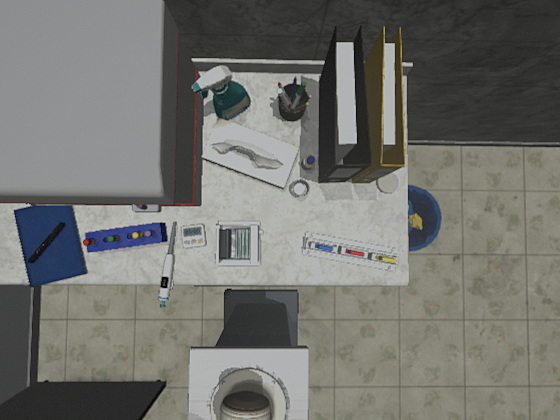

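View pics/scene0.png

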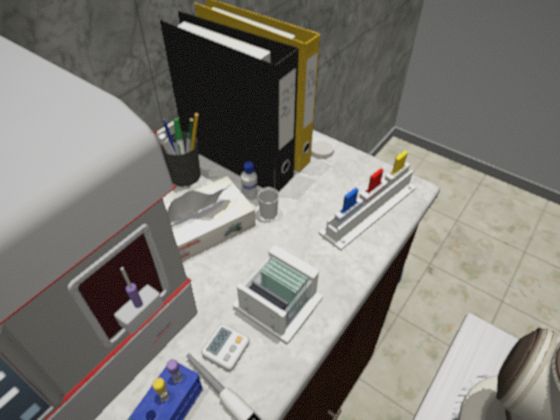

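The top view shows the chamber near (238,243) and the rack from (303,240) to (398,262), with the plates in the order blue, red, yellow from the left. I'll enlarge it.

Run:
```python
import cv2
i=cv2.imread('pics/top0.png')[210:280,205:410]
i=cv2.resize(i,None,fx=3.9,fy=3.9,interpolation=cv2.INTER_CUBIC)
cv2.imwrite('pics/topc.png',i)
```

```text
(no output)
```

View pics/topc.png

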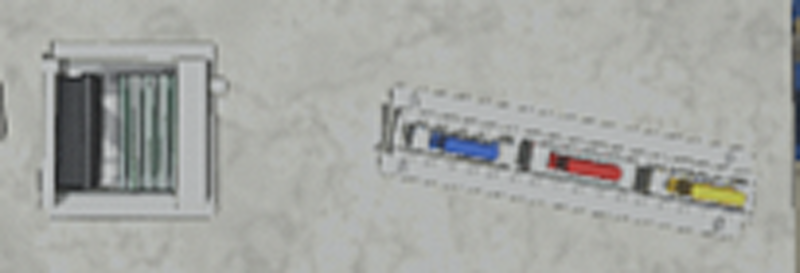

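```bash
cat > h.py <<'E'
from bench import arm, optics
import numpy as np, cv2
from scipy.spatial.transform import Rotation as R
def pix(name,u,v,z,T=None):
    "pixel -> world point on plane z; T: tool pose 4x4 for wrist"
    c=optics.camera_info(name);K=c['camera_matrix']
    W=np.linalg.inv(c['view']) if name!='wrist' else T@c['T_tool_cam']
    d=np.linalg.inv(K)@[u,v,1];d=W[:3,:3]@[d[0],-d[1],-d[2]];o=W[:3,3]
    return (o+d*(z-o[2])/d[2])[:2]
def proj(p,T):
    c=optics.camera_info('wrist');W=np.linalg.inv(T@c['T_tool_cam']);q=W[:3,:3]@p+W[:3,3]
    q=c['camera_matrix']@[q[0],-q[1],-q[2]];return q[:2]/q[2]
def tool(s):
    T=np.eye(4);T[:3,:3]=R.from_quat(s['ee_rot']).as_matrix();T[:3,3]=s['position'];return T
def plan(p,yaw):
    s=arm.read_state();r=R.from_quat(s['ee_rot']);g=R.from_euler('ZX',[yaw,180],degrees=True)
    print('slide',r.inv().apply(np.array(p)-s['position']).round(1),'dr',(np.degrees((r.inv()*g).as_rotvec())/8).round(2))
def st():
    s=arm.read_state();r=R.from_quat(s['ee_rot']);a=r.as_matrix()
    print('t',round(s['clock'],2),'p',s['position'].round(1),'yaw',round(np.degrees(np.arctan2(a[1,0],a[0,0])),2),'z',a[:,2].round(3),'F',s['contact_force'].round(1),'M',s['wrist_torque'].round(2),'w',round(s['gripper_width'],1),'g',round(s['grasp_force'],1))
E
python3 - <<'E'
from h import *
P=[pix('top',205+u/3.9,210+v/3.9,110) for u,v in((463,146),(585,168),(718,194))]
print(P); d=P[2]-P[0];print('yaw',np.degrees(np.arctan2(d[1],d[0])),np.linalg.norm(d))
print('ch',pix('top',205+130/3.9,210+130/3.9,75))
c=P[1]; plan([c[0],c[1],230],-101)
plan([c[0],c[1]+100,230],-60)
E
```

```text
[array([ 424.30496719, -186.7037217 ]), array([ 410.93132503, -264.02412998]), array([ 395.03118335, -348.61304947])]
yaw -100.24856349835586 164.53444878433706
ch [431.68852896  25.70211933]
slide [472.9 747.3 -29.2] dr [ 1.000e-02 -1.000e-02  1.035e+01]
slide [441.7 652.2 -29.4] dr [ 0.01 -0.01  5.23]
```

Run:
```python
from h import *
plan([430,35,190],0)
```

```text
slide [397.8 457.1  10.2] dr [ 0.01  0.   -2.27]
```

Call:
step_arm(
  motion=[
    {"slide":[50,57,1],"dr":[0,0,-0.3]},
    {"slide":[100,114,2],"dr":[0,0,-0.6]},
    {"slide":[398,457,10],"dr":[0,0,-2.27]},
    {"slide":[398,457,10],"dr":[0,0,-2.27]},
    {"slide":[398,457,10],"dr":[0,0,-2.27]},
    {"slide":[398,457,10],"dr":[0,0,-2.27]},
    {"slide":[398,457,10],"dr":[0,0,-2.27]},
    {"slide":[398,457,10],"dr":[0,0,-2.27]},
  ],
)

```text
$.motion[0]: bad value
```

Run:
```python
from h import *
st();plan([430,35,190],0)
```

```text
t 0.1 p [194.5 593.3 199.2] yaw -18.16 z [-0.    -0.002 -1.   ] F [ 0.8  1.1 -0.3] M [0.01 0.01 0.03] w 86.0 g 0.0
slide [397.8 457.1  10.2] dr [ 0.01  0.   -2.27]
```

Jaw must be given in each row.

Call:
step_arm(
  motion=[
    {"slide":[398,457,10],"dr":[0,0,-2.27],"jaw":85},
    {"slide":[398,457,10],"dr":[0,0,-2.27],"jaw":85},
    {"slide":[398,457,10],"dr":[0,0,-2.27],"jaw":85},
    {"slide":[398,457,10],"dr":[0,0,-2.27],"jaw":85},
    {"slide":[398,457,10],"dr":[0,0,-2.27],"jaw":85},
    {"slide":[398,457,10],"dr":[0,0,-2.27],"jaw":85},
    {"slide":[398,457,10],"dr":[0,0,-2.27],"jaw":85},
    {"slide":[398,457,10],"dr":[0,0,-2.27],"jaw":85},
  ],
)

```text
clock: 1.1
position: [389.4, 131.4, 192.0]
ee_rot: [1.0, 0.0, 0.0, -0.0]
contact_force: [0.6, 1.1, -0.0]
gripper_width: 85.2
grasp_force: 0.0
```

Run:
```python
from h import *
st();plan([430,35,190],0)
```

```text
t 1.1 p [389.4 131.4 192. ] yaw 0.05 z [ 0.  0. -1.] F [ 0.6  1.1 -0. ] M [-0.01 -0.1  -0.01] w 85.2 g 0.0
slide [40.5 96.5  2. ] dr [-0.   -0.    0.01]
```

Call:
step_arm(
  motion=[
    {"slide":[40,96,2],"dr":[0,0,0],"jaw":60},
    {"slide":[40,96,2],"dr":[0,0,0],"jaw":60},
    {"slide":[40,96,2],"dr":[0,0,0],"jaw":60},
    {"slide":[40,96,2],"dr":[0,0,0],"jaw":60},
    {"slide":[40,96,2],"dr":[0,0,0],"jaw":60},
    {"slide":[40,96,2],"dr":[0,0,0],"jaw":60},
    {"slide":[40,96,2],"dr":[0,0,0],"jaw":60},
    {"slide":[40,96,2],"dr":[0,0,0],"jaw":60},
  ],
)

```text
clock: 2.1
position: [429.2, 37.7, 190.0]
ee_rot: [1.0, 0.0, 0.0, -0.0]
contact_force: [0.3, 0.4, -0.3]
gripper_width: 60.1
grasp_force: 0.0
```

Run:
```python
from h import *
st();s=arm.read_state();np.save('Tch.npy',tool(s))
i=optics.get_image('wrist');cv2.imwrite('pics/w1.png',i)
T=tool(s)
for z in(0,75):
  print(z,[proj(np.array([430+a,25+b,z]),T).round() for a,b in((60,60),(60,-60),(-60,-60),(-60,60))])
```

```text
t 2.1 p [429.2  37.7 190. ] yaw 0.05 z [ 0.  0. -1.] F [ 0.3  0.4 -0.3] M [-0.02  0.   -0.05] w 60.1 g 0.0
0 [array([233., 122.]), array([354., 122.]), array([347., 235.]), array([238., 235.])]
75 [array([221., 127.]), array([373., 127.]), array([362., 265.]), array([228., 265.])]
```

View pics/w1.png

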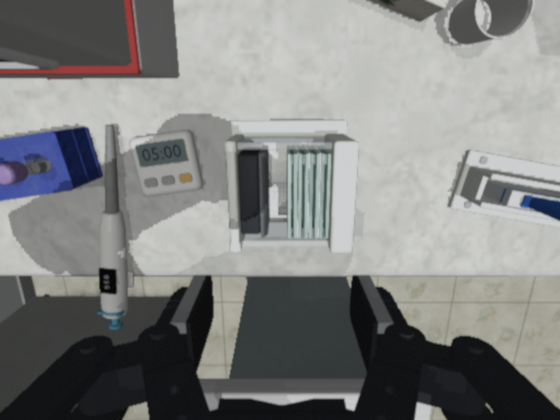

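The chamber lies at about (232–357, 122–252). The foam is on the left, the gap is near column 275, and the cassettes are at 287–332. I'll zoom in to get the edges.

Run:
```python
import cv2
i=cv2.imread('pics/w1.png')[115:260,220:365]
cv2.imwrite('pics/w1c.png',cv2.resize(i,None,fx=4,fy=4,interpolation=cv2.INTER_CUBIC))
```

```text
(no output)
```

View pics/w1c.png

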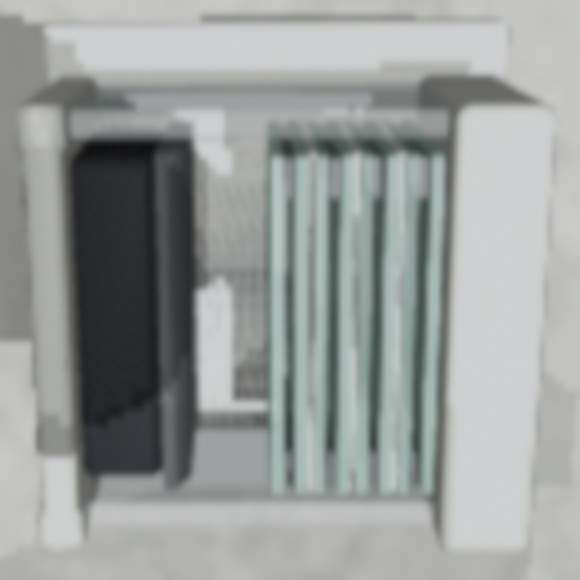

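Run:
```python
from h import *
T=np.load('Tch.npy')
for n,u,v,z in [('glass',268,150,73),('glass',271,320,73),('glass',274,490,73),('blk out',553,112,82),('blk out',528,545,82),('blk in',458,110,82),('blk in',443,545,82),('wall out',22,120,78),('wall out',40,540,78),('wall in',70,130,78),('pp foam edge',157,160,70),('pp foam',160,460,70),('pp gap bot',193,150,61),('pp gap',190,470,61),('cass back L',274,495,73),('cass front',270,150,73),('plate lft',155,140,70),('plate lft bottom',165,490,70),('blk top r',500,108,82),('blk bot',490,548,82)]:
    print(n,pix('wrist',220+u/4-.4,115+v/4-.4,z,T).round(1))
```

```text
glass [470.3  32.9]
glass [434.7  32. ]
glass [396.3  31.1]
blk out [479.  -22.5]
blk out [387.2 -23.4]
blk in [479.3  -4. ]
blk in [387.2  -5.1]
wall out [476.8  81.8]
wall out [386.5  82.1]
wall in [474.9  72.3]
pp foam edge [467.8  55.6]
pp foam [402.1  56.2]
pp gap bot [468.6  48.6]
pp gap [396.4  50. ]
cass back L [395.1  31.1]
cass front [470.3  32.5]
plate lft [471.9  56. ]
plate lft bottom [395.1  55.2]
blk top r [479.7 -12.2]
blk bot [386.5 -15.3]
```

Call:
step_arm(
  motion=[
    {"slide":[-20,300,0],"dr":[0,0,12.56],"jaw":60},
    {"slide":[-20,300,0],"dr":[0,0,12.56],"jaw":60},
    {"slide":[-20,300,0],"dr":[0,0,12.56],"jaw":60},
    {"slide":[-20,300,0],"dr":[0,0,12.56],"jaw":60},
    {"slide":[-20,300,0],"dr":[0,0,12.56],"jaw":60},
    {"slide":[-20,300,0],"dr":[0,0,12.56],"jaw":60},
    {"slide":[-20,300,0],"dr":[0,0,12.56],"jaw":60},
    {"slide":[-20,300,0],"dr":[0,0,12.56],"jaw":60},
  ],
)

```text
clock: 3.15
position: [409.1, -262.9, 189.8]
ee_rot: [0.729, -0.684, -0.0, 0.0]
contact_force: [0.4, -1.8, 0.9]
gripper_width: 60.1
grasp_force: 0.0
```

Run:
```python
from h import *
st();s=arm.read_state();T=tool(s);np.save('Tr.npy',T)
i=optics.get_image('wrist');cv2.imwrite('pics/w2.png',i)
hsv=cv2.cvtColor(i,cv2.COLOR_BGR2HSV)
for p in ([424,-187,110],[411,-264,110],[395,-349,110]): print(proj(np.array(p),T).round())
c=proj(np.array([411,-264,80]),T).astype(int);x,y=np.clip(c-[130,100],0,[300,220]);print(x,y)
cv2.imwrite('pics/w2c.png',cv2.resize(i[y:y+200,x:x+260],None,fx=3,fy=3,interpolation=cv2.INTER_CUBIC))
```

```text
t 3.15 p [ 409.1 -262.9  189.8] yaw -86.34 z [-0.  0. -1.] F [ 0.4 -1.8  0.9] M [0.03 0.04 0.02] w 60.1 g 0.0
[258. 301.]
[280. 212.]
[312.  94.]
150 101
```

View pics/w2c.png

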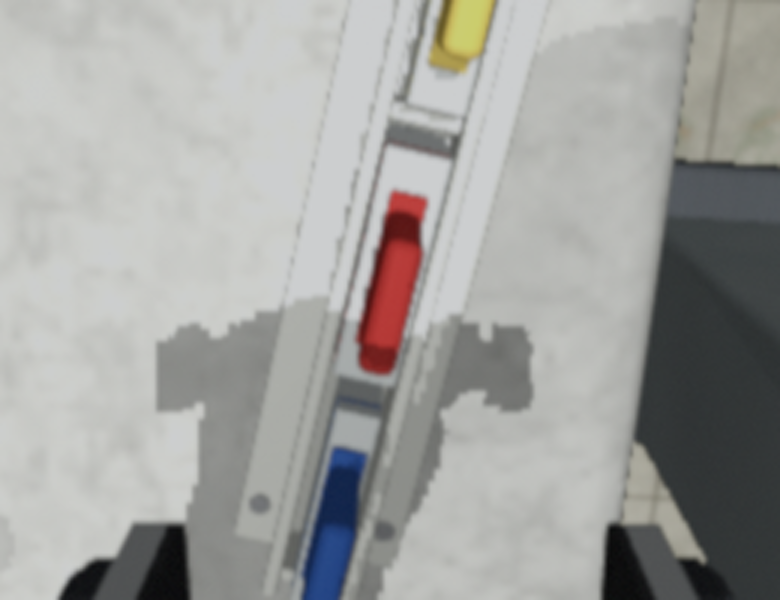

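The red tab's top face runs from about (403,242) to (378,370) in the crop, so the rack line is tilted by about 11–13° in this view.

Run:
```python
from h import *
T=np.load('Tr.npy')
f=lambda u,v,z:pix('wrist',150+u/3-.33,101+v/3-.33,z,T)
a,b=f(403,243,110),f(378,370,110);print(a,b,np.linalg.norm(a-b),(a+b)/2)
# rack ribs inner edges and slot cross walls
for n,u,v,z in(('wall1 lo',422,148,38),('wall1 hi',432,108,38),('wall2 hi',362,380,38),('wall2 lo',357,407,38)):print(n,f(u,v,z))
a,b=f(350,0,0),f(237,535,0);d=a-b;print('edge yaw',np.degrees(np.arctan2(d[1],d[0])))
a,b=f(548,0,0),f(460,320,0);d=a-b;print('edge yaw',np.degrees(np.arctan2(d[1],d[0])))
```

```text
[ 409.85820354 -287.35748231] [ 413.96324699 -254.40061218] 33.21154422884089 [ 411.91072527 -270.87904725]
wall1 lo [ 404.57922941 -300.95239431]
wall1 hi [ 402.45391565 -312.97230464]
wall2 hi [ 418.59860561 -225.28340065]
wall2 lo [ 419.7158343  -215.80211399]
edge yaw -99.54817213800084
edge yaw -100.03819097643212
```

Run:
```python
from h import *
plan([412.3,-267,78],-100)
```

```text
slide [  4.4  -2.9 111.8] dr [0.   0.   1.68]
```

Call:
step_arm(
  motion=[
    {"slide":[4.4,-2.9,40],"dr":[0,0,0.9],"jaw":50},
    {"slide":[4.4,-2.9,60],"dr":[0,0,1.69],"jaw":50},
    {"slide":[4.4,-2.9,85],"dr":[0,0,1.69],"jaw":50},
    {"slide":[4.4,-2.9,105],"dr":[0,0,1.69],"jaw":40},
    {"slide":[4.4,-2.9,112],"dr":[0,0,1.69],"jaw":20},
    {"slide":[4.4,-2.9,112],"dr":[0,0,1.69],"jaw":0},
    {"slide":[4.4,-2.9,112],"dr":[0,0,1.69],"jaw":0},
    {"slide":[4.4,-2.9,112],"dr":[0,0,1.69],"jaw":0},
  ],
)

```text
clock: 4.2
position: [412.8, -266.9, 78.5]
ee_rot: [-0.647, 0.763, -0.0, 0.0]
contact_force: [0.0, 0.3, -1.8]
gripper_width: 6.0
grasp_force: 58.7
```

```bash
python3 -c "
from h import *
st()"
```

```text
t 4.2 p [ 412.8 -266.9   78.5] yaw -99.44 z [ 0.001 -0.    -1.   ] F [ 0.   0.3 -1.8] M [ 0.04  0.04 -0.03] w 6.0 g 58.7
```

Call:
step_arm(
  motion=[
    {"slide":[0,0,-10],"dr":[0,0,0],"jaw":0},
    {"slide":[0,0,-30],"dr":[0,0,0],"jaw":0},
    {"slide":[0,0,-60],"dr":[0,0,0],"jaw":0},
    {"slide":[0,0,-90],"dr":[0,0,0],"jaw":0},
    {"slide":[0,0,-115],"dr":[0,0,0],"jaw":0},
    {"slide":[0,0,-115],"dr":[0,0,0],"jaw":0},
    {"slide":[0,0,-115],"dr":[0,0,0],"jaw":0},
    {"slide":[0,0,-115],"dr":[0,0,0],"jaw":0},
  ],
)

```text
clock: 5.2
position: [411.8, -266.5, 191.9]
ee_rot: [-0.646, 0.763, 0.001, -0.001]
contact_force: [-1.3, -0.5, -1.4]
gripper_width: 6.0
grasp_force: 58.7
```

```bash
python3 -c "
from h import *
st();plan([433,42,193],0)
i=optics.get_image('wrist');T=np.eye(4)
# expected points in tool frame: tab top corners & plate shoulders
for p in ([18,0,-13],[-18,0,-13],[34,0,29],[0,0,0]):print(p,proj(np.array(p,float),T).round())
cv2.imwrite('pics/w3.png',i)"
```

```text
t 5.2 p [ 411.8 -266.5  191.9] yaw -99.46 z [-0.002  0.001 -1.   ] F [-1.3 -0.5 -1.4] M [-0.03 -0.03 -0.01] w 6.0 g 58.7
slide [-307.8   29.8   -0.9] dr [ 1.000e-02  2.000e-02 -1.243e+01]
[18, 0, -13] [284. 236.]
[-18, 0, -13] [283. 301.]
[34, 0, 29] [283. 184.]
[0, 0, 0] [283. 259.]
```

View pics/w3.png

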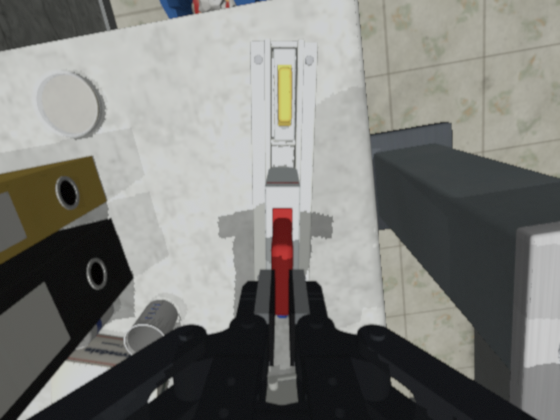

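The red plate is gripped. The shoulder's outer edge is at about row 185 and the tab base at about row 208.

```bash
python3 -c "
from h import *
T=np.eye(4)
for o in (-6,-3,0,3,6):print(o,[round(proj(np.array([x+o,0,z],float),T)[1]) for x,z in((34,10.5),(18,10.5),(18,-31.5),(-18,-31.5),(34,70.5))])
"
```

```text
-6 [203, 231, 264, 333, 179]
-3 [197, 226, 258, 328, 175]
0 [192, 220, 251, 322, 171]
3 [187, 215, 245, 317, 166]
6 [181, 210, 239, 311, 162]
```

```bash
python3 -c "
from h import *
plan([428.5,42,205],0.4)"
```

```text
slide [-307.2   34.4  -12.9] dr [ 1.000e-02  2.000e-02 -1.248e+01]
```

Call:
step_arm(
  motion=[
    {"slide":[-10,2,-13],"dr":[0,0,-1.33],"jaw":0},
    {"slide":[-50,6,-13],"dr":[0,0,-2.66],"jaw":0},
    {"slide":[-100,12,-13],"dr":[0,0,-4],"jaw":0},
    {"slide":[-150,17,-13],"dr":[0,0,-5.3],"jaw":0},
    {"slide":[-200,23,-13],"dr":[0,0,-6.6],"jaw":0},
    {"slide":[-250,28,-13],"dr":[0,0,-8],"jaw":0},
    {"slide":[-290,32,-13],"dr":[0,0,-9.3],"jaw":0},
    {"slide":[-307,34,-13],"dr":[0,0,-10.6],"jaw":0},
  ],
)

```text
clock: 6.25
position: [429.2, 43.4, 205.4]
ee_rot: [0.992, -0.123, -0.0, 0.0]
contact_force: [0.1, -0.6, -1.8]
gripper_width: 5.9
grasp_force: 58.8
```

```bash
python3 -c "
from h import *
st();plan([428.5,42,160],0.4)"
```

```text
t 6.25 p [429.2  43.4 205.4] yaw -14.16 z [-0.001 -0.    -1.   ] F [ 0.1 -0.6 -1.8] M [-0.02 -0.05  0.06] w 5.9 g 58.8
slide [-0.3  1.5 45.4] dr [ 0.    0.01 -1.82]
```

Call:
step_arm(
  motion=[
    {"slide":[0,1.5,5],"dr":[0,0,-1],"jaw":0},
    {"slide":[0,1.5,15],"dr":[0,0,-1.82],"jaw":0},
    {"slide":[0,1.5,30],"dr":[0,0,-1.82],"jaw":0},
    {"slide":[0,1.5,40],"dr":[0,0,-1.82],"jaw":0},
    {"slide":[0,1.5,45],"dr":[0,0,-1.82],"jaw":0},
    {"slide":[0,1.5,45],"dr":[0,0,-1.82],"jaw":0},
    {"slide":[0,1.5,45],"dr":[0,0,-1.82],"jaw":0},
    {"slide":[0,1.5,45],"dr":[0,0,-1.82],"jaw":0},
  ],
)

```text
clock: 7.25
position: [429.3, 40.3, 161.4]
ee_rot: [1.0, -0.001, 0.0, -0.0]
contact_force: [0.5, 0.3, -1.8]
gripper_width: 5.8
grasp_force: 58.8
```

```bash
python3 -c "
from h import *
st();plan([428.5,42,146],0.4)
s=arm.read_state();T=tool(s);np.save('Ta.npy',T)
i=optics.get_image('wrist');c=i[100:300,200:400]
cv2.imwrite('pics/w4.png',cv2.resize(c,None,fx=3,fy=3,interpolation=cv2.INTER_CUBIC))
for p in ([433,32,73],[470,32,73],[470,49.3,61],[462.5,32.5,102]):print(p,((proj(np.array(p,float),T)-[200,100])*3).round())
"
```

```text
t 7.25 p [429.3  40.3 161.4] yaw -0.09 z [ 0.001  0.    -1.   ] F [ 0.5  0.3 -1.8] M [-0.01 -0.02 -0.02] w 5.8 g 58.8
slide [-0.8 -1.7 15.4] dr [-0.   -0.01 -0.06]
[433, 32, 73] [274. 319.]
[470, 32, 73] [275. 174.]
[470, 49.3, 61] [206. 167.]
[462.5, 32.5, 102] [276. 228.]
```

View pics/w4.png

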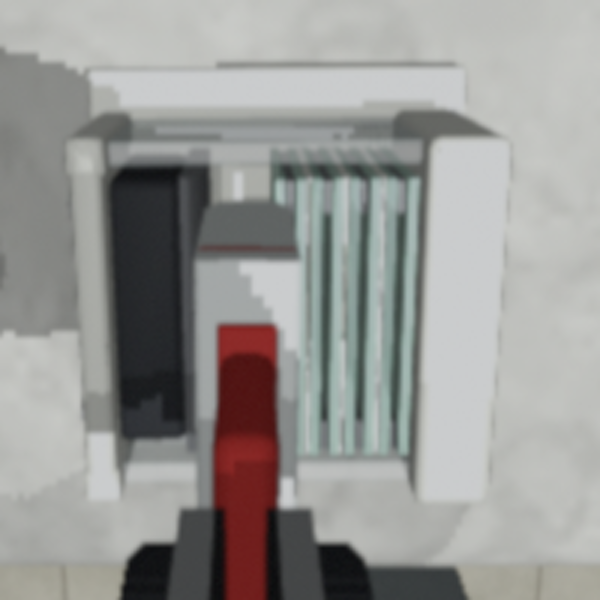

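```bash
python3 -c "
from h import *
T=np.load('Ta.npy')
f=lambda u,v,z:pix('wrist',200+u/3-.33,100+v/3-.33,z,T).round(1)
print('shoulder',f(195,256,151),f(301,256,151))
print('foot',f(210,204,91),f(290,204,91))
print('glass',f(274,182,73),f(275,200,73)); print('pp',f(210,175,61), f(180,170,70)); print('x ends',f(435,137,82),f(420,497,82), 'wall',f(70,140,78),f(90,498,78))
print('blk out',f(512,140,82),f(490,498,82))
"
```

```text
shoulder [467.8  48.4] [467.7  29.7]
foot [466.2  47.7] [466.2  29.2]
glass [468.4  32.5] [463.9  32.2]
pp [468.3  48.6] [470.9  55.7]
x ends [480.3  -4.9] [387.4  -6. ] wall [479.2  81.3] [385.3  80.9]
blk out [479.6 -23. ] [387.1 -24.3]
```

Call:
step_arm(
  motion=[
    {"slide":[-0.5,-2.7,2],"dr":[0,0,-0.06],"jaw":0},
    {"slide":[-0.5,-2.7,6],"dr":[0,0,-0.06],"jaw":0},
    {"slide":[-0.5,-2.7,11],"dr":[0,0,-0.06],"jaw":0},
    {"slide":[-0.5,-2.7,15],"dr":[0,0,-0.06],"jaw":0},
    {"slide":[-0.5,-2.7,18],"dr":[0,0,-0.06],"jaw":0},
    {"slide":[-0.5,-2.7,21],"dr":[0,0,-0.06],"jaw":0},
    {"slide":[-0.5,-2.7,23],"dr":[0,0,-0.06],"jaw":0},
    {"slide":[-0.5,-2.7,23],"dr":[0,0,-0.06],"jaw":0},
  ],
)

```text
clock: 8.3
position: [428.5, 42.8, 137.9]
ee_rot: [1.0, 0.003, -0.0, 0.0]
contact_force: [0.3, 1.1, -0.2]
gripper_width: 6.0
grasp_force: 58.8
```

```bash
python3 -c "
from h import *
st()"
```

```text
t 8.3 p [428.5  42.8 137.9] yaw 0.38 z [-0. -0. -1.] F [ 0.3  1.1 -0.2] M [-0.03  0.01 -0.02] w 6.0 g 58.8
```

Call:
step_arm(
  motion=[
    {"slide":[0,0,1],"dr":[0,0,0],"jaw":0},
    {"slide":[0,0,2],"dr":[0,0,0],"jaw":0},
    {"slide":[0,0,3],"dr":[0,0,0],"jaw":0},
    {"slide":[0,0,4],"dr":[0,0,0],"jaw":0},
    {"slide":[0,0,5],"dr":[0,0,0],"jaw":0},
    {"slide":[0,0,5.5],"dr":[0,0,0],"jaw":0},
    {"slide":[0,0,6],"dr":[0,0,0],"jaw":0},
    {"slide":[0,0,6],"dr":[0,0,0],"jaw":0},
  ],
)

```text
clock: 9.3
position: [428.5, 42.8, 131.9]
ee_rot: [1.0, 0.003, -0.0, 0.0]
contact_force: [0.3, 0.2, -1.5]
gripper_width: 6.2
grasp_force: 58.8
```

```bash
python3 -c "
from h import *
st()"
```

```text
t 9.3 p [428.5  42.8 131.9] yaw 0.38 z [-0. -0. -1.] F [ 0.3  0.2 -1.5] M [-0.01 -0.05 -0.02] w 6.2 g 58.8
```

Still free, with the foot at z≈61. I'll keep going down in small steps.

Call:
step_arm(
  motion=[
    {"slide":[0,0,0.8],"dr":[0,0,0],"jaw":0},
    {"slide":[0,0,1.6],"dr":[0,0,0],"jaw":0},
    {"slide":[0,0,2.4],"dr":[0,0,0],"jaw":0},
    {"slide":[0,0,3.2],"dr":[0,0,0],"jaw":0},
    {"slide":[0,0,4],"dr":[0,0,0],"jaw":0},
    {"slide":[0,0,4.5],"dr":[0,0,0],"jaw":0},
    {"slide":[0,0,5],"dr":[0,0,0],"jaw":0},
    {"slide":[0,0,5],"dr":[0,0,0],"jaw":0},
  ],
)

```text
clock: 10.3
position: [428.5, 42.8, 126.9]
ee_rot: [1.0, 0.003, -0.0, -0.0]
contact_force: [0.5, -0.2, -1.5]
gripper_width: 5.8
grasp_force: 58.8
```

```bash
python3 -c "
from h import *
st()"
```

```text
t 10.3 p [428.5  42.8 126.9] yaw 0.38 z [-0.  0. -1.] F [ 0.5 -0.2 -1.5] M [ 0.   -0.03  0.01] w 5.8 g 58.8
```

Call:
step_arm(
  motion=[
    {"slide":[0,0,0.8],"dr":[0,0,0],"jaw":0},
    {"slide":[0,0,1.6],"dr":[0,0,0],"jaw":0},
    {"slide":[0,0,2.4],"dr":[0,0,0],"jaw":0},
    {"slide":[0,0,3.2],"dr":[0,0,0],"jaw":0},
    {"slide":[0,0,4],"dr":[0,0,0],"jaw":0},
    {"slide":[0,0,4.5],"dr":[0,0,0],"jaw":0},
    {"slide":[0,0,5],"dr":[0,0,0],"jaw":0},
    {"slide":[0,0,5],"dr":[0,0,0],"jaw":0},
  ],
)

```text
clock: 11.3
position: [429.0, 43.0, 122.3]
ee_rot: [1.0, 0.003, 0.001, -0.0]
contact_force: [0.3, 0.3, 4.6]
gripper_width: 5.7
grasp_force: 60.3
```

```bash
python3 -c "
from h import *
st()"
```

```text
t 11.3 p [429.   43.  122.3] yaw 0.4 z [ 0.001  0.    -1.   ] F [0.3 0.3 4.6] M [-0.07 -0.02  0.01] w 5.7 g 60.3
```

Call:
step_arm(
  motion=[
    {"slide":[0,0,0.3],"dr":[0,0,0],"jaw":0},
    {"slide":[0,0,0.6],"dr":[0,0,0],"jaw":0},
    {"slide":[0,0,0.9],"dr":[0,0,0],"jaw":0},
    {"slide":[0,0,1.2],"dr":[0,0,0],"jaw":0},
    {"slide":[0,0,1.5],"dr":[0,0,0],"jaw":0},
    {"slide":[0,0,1.8],"dr":[0,0,0],"jaw":0},
    {"slide":[0,0,2],"dr":[0,0,0],"jaw":0},
    {"slide":[0,0,2],"dr":[0,0,0],"jaw":0},
  ],
)

```text
clock: 12.3
position: [428.5, 42.8, 119.9]
ee_rot: [1.0, 0.003, -0.0, -0.0]
contact_force: [0.2, -0.5, 2.7]
gripper_width: 5.9
grasp_force: 59.9
```

```bash
python3 -c "
from h import *
st()"
```

```text
t 12.3 p [428.5  42.8 119.9] yaw 0.38 z [-0.  0. -1.] F [ 0.2 -0.5  2.7] M [-0.04 -0.    0.01] w 5.9 g 59.9
```

Call:
step_arm(
  motion=[
    {"slide":[0,0,0.8],"dr":[0,0,0],"jaw":0},
    {"slide":[0,0,1.6],"dr":[0,0,0],"jaw":0},
    {"slide":[0,0,2.4],"dr":[0,0,0],"jaw":0},
    {"slide":[0,0,3.2],"dr":[0,0,0],"jaw":0},
    {"slide":[0,0,4],"dr":[0,0,0],"jaw":0},
    {"slide":[0,0,4.5],"dr":[0,0,0],"jaw":0},
    {"slide":[0,0,5],"dr":[0,0,0],"jaw":0},
    {"slide":[0,0,5],"dr":[0,0,0],"jaw":0},
  ],
)

```text
clock: 13.3
position: [428.5, 42.8, 114.9]
ee_rot: [1.0, 0.003, -0.0, 0.0]
contact_force: [-0.4, 0.7, 3.4]
gripper_width: 5.5
grasp_force: 59.8
```

```bash
python3 -c "
from h import *
st()"
```

```text
t 13.3 p [428.5  42.8 114.9] yaw 0.38 z [-0. -0. -1.] F [-0.4  0.7  3.4] M [-0.06  0.02  0.03] w 5.5 g 59.8
```

It slides in with a steady friction of about 5 N, so it's snug. Next I'll lower it toward the floor.

Call:
step_arm(
  motion=[
    {"slide":[0,0,2],"dr":[0,0,0],"jaw":0},
    {"slide":[0,0,4],"dr":[0,0,0],"jaw":0},
    {"slide":[0,0,6],"dr":[0,0,0],"jaw":0},
    {"slide":[0,0,8],"dr":[0,0,0],"jaw":0},
    {"slide":[0,0,10],"dr":[0,0,0],"jaw":0},
    {"slide":[0,0,12],"dr":[0,0,0],"jaw":0},
    {"slide":[0,0,14],"dr":[0,0,0],"jaw":0},
    {"slide":[0,0,14],"dr":[0,0,0],"jaw":0},
  ],
)

```text
clock: 14.3
position: [428.3, 42.8, 100.6]
ee_rot: [1.0, 0.003, -0.0, 0.0]
contact_force: [1.7, -1.5, 0.5]
gripper_width: 5.9
grasp_force: 59.3
```

```bash
python3 -c "
from h import *
st()"
```

```text
t 14.3 p [428.3  42.8 100.6] yaw 0.37 z [-0.001 -0.    -1.   ] F [ 1.7 -1.5  0.5] M [-0.28 -0.28  0.02] w 5.9 g 59.3
```

Call:
step_arm(
  motion=[
    {"slide":[0,0,2],"dr":[0,0,0],"jaw":0},
    {"slide":[0,0,4],"dr":[0,0,0],"jaw":0},
    {"slide":[0,0,6],"dr":[0,0,0],"jaw":0},
    {"slide":[0,0,8],"dr":[0,0,0],"jaw":0},
    {"slide":[0,0,10],"dr":[0,0,0],"jaw":0},
    {"slide":[0,0,12],"dr":[0,0,0],"jaw":0},
    {"slide":[0,0,14],"dr":[0,0,0],"jaw":0},
    {"slide":[0,0,14],"dr":[0,0,0],"jaw":0},
  ],
)

```text
clock: 15.3
position: [428.3, 42.7, 86.6]
ee_rot: [1.0, 0.003, -0.0, 0.0]
contact_force: [1.0, -1.6, 0.4]
gripper_width: 5.7
grasp_force: 59.2
```

```bash
python3 -c "
from h import *
st()"
```

```text
t 15.3 p [428.3  42.7  86.6] yaw 0.38 z [-0.001 -0.    -1.   ] F [ 1.  -1.6  0.4] M [-0.43 -0.26 -0.04] w 5.7 g 59.2
```

Call:
step_arm(
  motion=[
    {"slide":[0,0,0.8],"dr":[0,0,0],"jaw":0},
    {"slide":[0,0,1.6],"dr":[0,0,0],"jaw":0},
    {"slide":[0,0,2.3],"dr":[0,0,0],"jaw":0},
    {"slide":[0,0,3],"dr":[0,0,0],"jaw":0},
    {"slide":[0,0,3.5],"dr":[0,0,0],"jaw":0},
    {"slide":[0,0,4],"dr":[0,0,0],"jaw":0},
    {"slide":[0,0,4.3],"dr":[0,0,0],"jaw":0},
    {"slide":[0,0,4.3],"dr":[0,0,0],"jaw":0},
  ],
)

```text
clock: 16.3
position: [428.5, 42.8, 82.6]
ee_rot: [1.0, 0.003, -0.0, 0.0]
contact_force: [0.3, -1.6, 2.5]
gripper_width: 5.7
grasp_force: 59.7
```

```bash
python3 -c "
from h import *
st()"
```

```text
t 16.3 p [428.5  42.8  82.6] yaw 0.38 z [-0. -0. -1.] F [ 0.3 -1.6  2.5] M [-0.47 -0.01  0.06] w 5.7 g 59.7
```

Call:
step_arm(
  motion=[
    {"slide":[0,0,0.3],"dr":[0,0,0],"jaw":0},
    {"slide":[0,0,0.6],"dr":[0,0,0],"jaw":0},
    {"slide":[0,0,0.9],"dr":[0,0,0],"jaw":0},
    {"slide":[0,0,1.2],"dr":[0,0,0],"jaw":0},
    {"slide":[0,0,1.2],"dr":[0,0,0],"jaw":0},
    {"slide":[0,0,1.2],"dr":[0,0,0],"jaw":0},
    {"slide":[0,0,1.2],"dr":[0,0,0],"jaw":0},
    {"slide":[0,0,1.2],"dr":[0,0,0],"jaw":0},
  ],
)

```text
clock: 17.3
position: [428.5, 42.9, 81.5]
ee_rot: [1.0, 0.003, 0.0, -0.0]
contact_force: [0.7, -2.6, 3.5]
gripper_width: 5.9
grasp_force: 59.9
```

```bash
python3 -c "
from h import *
st()"
```

```text
t 17.3 p [428.5  42.9  81.5] yaw 0.39 z [ 0.  0. -1.] F [ 0.7 -2.6  3.5] M [-0.52 -0.04  0.03] w 5.9 g 59.9
```

Call:
step_arm(
  motion=[
    {"slide":[0,0,0.4],"dr":[0,0,0],"jaw":0},
    {"slide":[0,0,0.8],"dr":[0,0,0],"jaw":0},
    {"slide":[0,0,1.2],"dr":[0,0,0],"jaw":0},
    {"slide":[0,0,1.5],"dr":[0,0,0],"jaw":0},
    {"slide":[0,0,1.5],"dr":[0,0,0],"jaw":0},
    {"slide":[0,0,1.5],"dr":[0,0,0],"jaw":0},
    {"slide":[0,0,1.5],"dr":[0,0,0],"jaw":0},
    {"slide":[0,0,1.5],"dr":[0,0,0],"jaw":0},
  ],
)

```text
clock: 18.3
position: [429.0, 42.8, 81.3]
ee_rot: [1.0, 0.004, 0.001, 0.0]
contact_force: [-2.7, -2.2, 12.8]
gripper_width: 5.9
grasp_force: 62.2
```

```bash
python3 -c "
from h import *
st()"
```

```text
t 18.3 p [429.   42.8  81.3] yaw 0.43 z [ 0.001 -0.    -1.   ] F [-2.7 -2.2 12.8] M [-0.52  0.85 -0.02] w 5.9 g 62.2
```

The plate is on the floor: z stopped changing and Fz rose to 13 N. I'll release it and retreat.

Call:
step_arm(
  motion=[
    {"slide":[0,0,-1.2],"dr":[0,0,0],"jaw":12},
    {"slide":[0,0,-1.2],"dr":[0,0,0],"jaw":20},
    {"slide":[0,0,-1.2],"dr":[0,0,0],"jaw":30},
    {"slide":[0,0,-1.2],"dr":[0,0,0],"jaw":35},
    {"slide":[0,0,-10],"dr":[0,0,0],"jaw":35},
    {"slide":[0,0,-40],"dr":[0,0,0],"jaw":35},
    {"slide":[0,0,-85],"dr":[0,0,0],"jaw":35},
    {"slide":[0,0,-85],"dr":[0,0,0],"jaw":35},
  ],
)

```text
clock: 19.3
position: [431.1, 43.9, 168.9]
ee_rot: [1.0, 0.004, 0.004, -0.002]
contact_force: [-1.1, -1.5, -0.5]
gripper_width: 35.0
grasp_force: 0.0
```

```bash
python3 -c "
from h import *
st()
s=arm.read_state();T=tool(s);np.save('Tb.npy',T)
i=optics.get_image('wrist');c=i[100:300,200:400]
cv2.imwrite('pics/w5.png',cv2.resize(c,None,fx=3,fy=3,interpolation=cv2.INTER_CUBIC))
cv2.imwrite('pics/s5.png',cv2.resize(optics.get_image('scene')[130:350,180:440],None,fx=3,fy=2.7,interpolation=cv2.INTER_CUBIC))
"
```

```text
t 19.3 p [431.1  43.9 168.9] yaw 0.42 z [ 0.009  0.003 -1.   ] F [-1.1 -1.5 -0.5] M [-0.03  0.    0.01] w 35.0 g 0.0
```

View pics/w5.png

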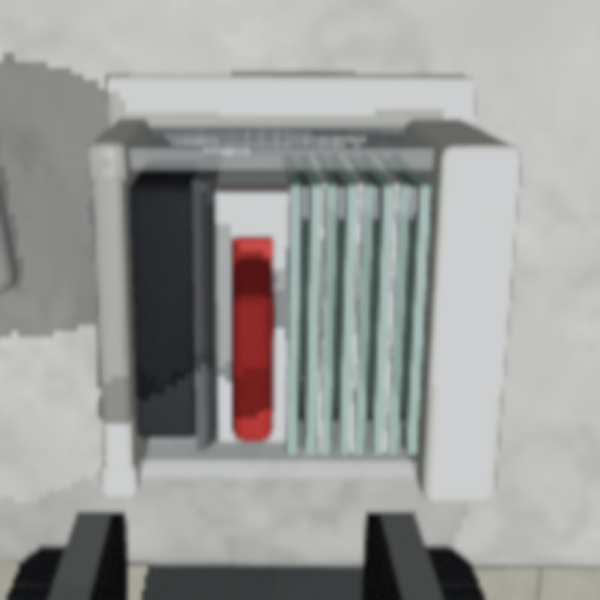

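View pics/s5.png

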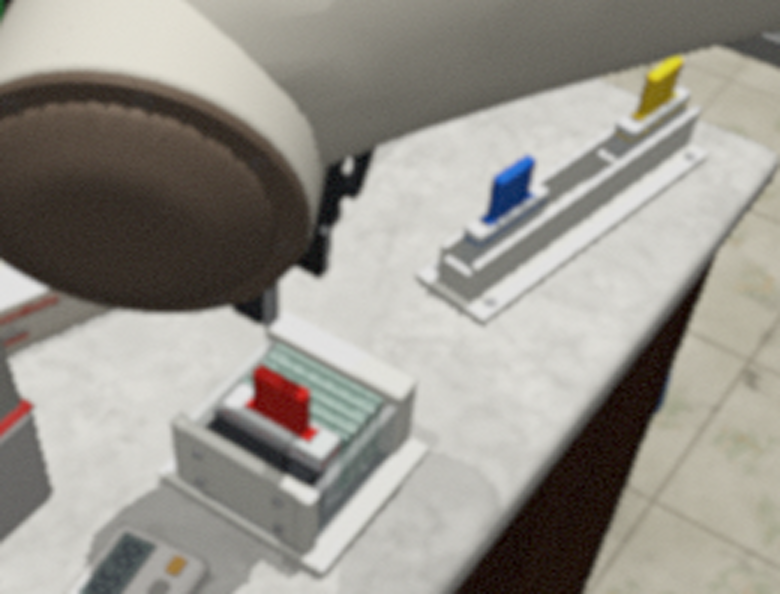

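The red plate sits between the glass and the pressure plate, flush and centred (columns 215–288, rows 190–443, against cassette rows 183–455). Blue and yellow still stand in the rack, so I'm handing in.

```bash
python3 -c "
from bench import arm
print(arm.job_done())"
```

```text
the job is handed in; nothing more can be done
None
```

I handed in the job with the thick (red) filler plate snug, upright and on the chamber floor; it slid in against a steady drag of about 5 N. The thin (blue) and middle (yellow) plates were not tried and still stand in the rack; the hand-in returned no verdict.

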